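Press the food box lid shut, corner by corner

ROBOT

A 6-joint arm with a two-finger parallel gripper is mounted at the origin on the work surface. World frame = base frame: x ahead of the robot, y to its left, z up, the work surface at z = 0. Lengths are in m, angles in rad, forces in N, time in s.
With the tool pointing down it reaches from about 0.325 to 0.9 m from the base axis. Payload 6.1 kg.
Tool frame: the origin (TCP) lies midway between the tips of the shut fingers; the grasp point (between the pads) lies 19 mm behind it (arm.pinch_z is the distance from the TCP to the grasp point, in m); z points along the fingers, y is the line along which they close (so a half turn about z gives the same grasp; the last joint's range is limited). The gripper opens to 87 mm and grips with 3 to 60 N. Pads are 19 mm wide; open, the fingers measure 117 mm over their backs; the gripper's body (75 mm by 190 mm) begins 51 mm behind the grasp point.
Start: joints at [1.174, 0.22, 1.526, -0, 1.395, -0.126], TCP at [0.167, 0.602, 0.193] pointing down, gripper open.
Joint ranges: [-2.98, 2.98], [-0.91, 2.08], [0.09, 2.57], [-1.24, 4.39], [0.2, 2.65], [-2.68, 2.68]. Speed limits (rad/s): [2.57, 2.57, 3.01, 3.14, 3.14, 3.14].

INTERFACE

Orientations are given as a unit quaternion [w, x, y, z].
In Python, from cell import arm gives the robot as it stands.
- The arm moves only by the tool play_rows, never from a script. Its argument "targets" is a list of rows, each an object of numbers: "grip": the closure, from -1 (fully open) to 1 (shut); "tx", "ty", "tz": the shift along the tool's x, y, z normalised to -1 to 1, where 1 is 200 mm; "spin": the turn about the tool's z normalised to -1 to 1, where 1 is 180 degrees. In form: [{"grip": .., "tx": .., "ty": .., "tz": .., "spin": ..}, ...]. A call has exactly 5 rows; each row is the pose to reach, as a shift and turn from the pose commanded when the call began, along the tool's axes at that moment, turning the shorter way round; what a row does not reach only later rows make up. A row lasts 1/12 s, in which the tool goes at most 41.7 mm and 7.16 degrees, less where a joint would pass 70% of its speed; a pose out of reach is approached as far as the arm can. A call with a number of a shift or a turn outside -1 to 1 is refused whole. A call with a gripper value outside its range is refused whole. The fingers move at their own pace and stop on an object; "force" is the grip in N (left out, the last holds). Time passes only in rows, so rows that repeat a pose let the fingers close, or fill a call up. It gives the time, the measured TCP pose, the force, the opening and the grip force at its end, in the units of the state.
- arm.observe(): the state, without advancing time (a new reading comes with each control period).
- arm.get_image(name): name is "scene" or "top" or "wrist"; returns a dict with "frame" (480x640x3 uint8, red, green, blue), "fx", "fy", "cx", "cy" (pixels), "position" and "attitude" of the camera in the world; the wrist camera has in their place "T_tool_cam" (4x4, takes a point from camera to tool coordinates, whose origin is the TCP and whose axes are the flange's). Camera axes: x right, y down, z forward; pixel columns grow to the right and rows downward; lengths in m; the calibration is good to about 2 mm. A picture is of the moment at which its call begins: read the wrist's pose just before it. There is no depth.
- arm.close_job(): hands the job in; it is judged then, once.
The state is a dict: "t": time; "joint_positions": joint angles; "qd": joint speeds; "joint_efforts": joint torques, N m; "tool_pos": TCP position; "orientation": TCP orientation; "wrist_force": force on the tool from outside, world axes, zero at the start; "ft_torque": the same for the moment, N m; "grip_width": opening from 0.0 (shut) to 1.0 (fully open); "grasp_force": force on a finger pad.
Only numpy, scipy, OpenCV 4.12 (cv2) and the standard library are available. Lean on these libraries where they do the work, as an engineer would, in place of code of your own. Each camera call takes 0.05 s, during which the arm holds its last target. There are 200 camera calls.

TASK

The lid of the food box is only laid on: its four corners still stick up. With the fingertips, press the rim down at each corner until it clicks, so that all four are fully home. Only press: do not pick up or shove the box, and leave the mug, the spoon and the soap bottle where they are.

Things in the scene. Friction and masses are not known exactly. Their poses are not given: they have to be found in the camera images.
- food_box: Loose milky plastic tub of tangerines, 0.6 to 0.9 kg, with a tan soft lid of 176 mm (its x) by 136 mm (its y), rounded corners. Origin: centre of the underside, z up. The closed lid's rim, a raised band 9 mm wide, tops out at 78 mm; the panel inside lies 3 mm lower. The middles of the sides are snapped on already. Each corner bends up alone about a fold line across it, 58 mm along both sides.
- corner_a (a joint): Bend of the lid corner at the box's +x +y (the one with a pull tab), rad. 0: sprung up, rim tip 10 mm high, as at the start. 0.30: pressed home, a hard stop. It rests only at either end. Up, it takes about 12 N at the press point to make it give, then less and less; past half way (5 mm) it snaps home by itself and stays; let go sooner, it springs back up.
- corner_b (a joint): The same for the corner at the box's -x +y: 0 up, 0.30 home.
- corner_c (a joint): The same for the corner at the box's -x -y: 0 up, 0.30 home.
- corner_d (a joint): The same for the corner at the box's +x -y: 0 up, 0.30 home.
- corner_a_press (a point): Where to press corner a: on top of the rim band, in the middle of its rounded corner, 6 mm inside the outer edge and 27 mm from the fold line. It moves with the corner: home, it lies at (+78, +58, +78) mm in the frame of food_box; up, about 8 mm higher.
- corner_b_press (a point): The same for corner b; home, at (-78, +58, +78) mm in the frame of food_box.
- corner_c_press (a point): The same for corner c; home, at (-78, -58, +78) mm in the frame of food_box.
- corner_d_press (a point): The same for corner d; home, at (+78, -58, +78) mm in the frame of food_box.
- mug: Bystander: loose white mug, 80 mm wide, 90 mm high, handle at its +y; origin: centre of its underside.
- soap_bottle: Bystander: loose orange dish soap bottle with a red cap, 60 mm wide, 140 mm high; origin: centre of its underside.
- spoon: Bystander: loose steel spoon, 190 mm long, lying flat on the counter beside the box; origin: under its middle, x towards its bowl.

How it is judged:
By the outcome, as a careful person would: the job done as asked, in the order asked, and still so for the second after the job is handed in, with the robot touching nothing.
It also fails if it takes over 48 s, if anything falls off the work surface, if the arm or the gripper's body presses on something with over 40 N, if the wrist force passes 120 N, or if a joint passes its speed limit or range.

## Working session

There is one attempt and no reset: what is moved stays moved. The work goes in short steps, Python scripts to look and compute and a tool call to move; the robot and the scene stay as the last step left them, time stands still between calls to the robot, and variables do not carry over. Pictures are saved under pics/ and viewed, at most 10 in all, crops included, and the job is handed in when it is done.

Besides the shell and the picture viewer there is one more tool, called after "Request:" as name(argument=value, ...), one argument or row to a line, values as JSON. play_rows: Moves the arm, as the interface text tells. Its arguments: {"type":"object","properties":{"targets":{"type":"array"},"force":{"type":"number"}},"required":["targets"]}

```bash
mkdir -p pics; python3 - <<'E'
from cell import arm
import cv2,numpy as np
print(arm.observe())
for n in("top","scene"):
    d=arm.get_image(n);cv2.imwrite(f"pics/{n}0.png",d["frame"][:,:,::-1])
    print(n,{k:v for k,v in d.items() if k!="frame"})
    np.savez(f"{n}0.npz",**d)
E
```

```text
{'t': 0.0, 'joint_positions': array([ 1.17392244e+00,  2.21227909e-01,  1.52760930e+00, -1.92405045e-05,
        1.39466296e+00, -1.26086097e-01]), 'qd': array([-0.0003185 ,  0.00011417, -0.00168078, -0.0012047 ,  0.00034727,
       -0.00023006]), 'joint_efforts': array([-7.14907856e-04, -4.94606531e+01, -3.87384546e+01,  6.98761898e-02,
        5.71010762e-02, -1.34050315e-04]), 'tool_pos': array([0.16692468, 0.60160647, 0.19183714]), 'orientation': array([-2.37408307e-04,  1.34978868e-01,  9.90848018e-01, -9.23785360e-04]), 'wrist_force': array([-0.81459166,  0.00336447,  0.17132361]), 'ft_torque': array([ 0.0616638 ,  0.02146366, -0.00842545]), 'grasp_force': 0.0, 'grip_width': 1.001781868818654}
top {'fx': 555.2232919446659, 'fy': 555.2232919446659, 'cx': 321.4639239982779, 'cy': 230.73347827381508, 'position': array([ 0.43354775, -0.02694935,  1.35707155]), 'attitude': array([-0.02558794,  0.71330188, -0.69980098,  0.02871033])}
scene {'fx': 469.9835777626477, 'fy': 469.9835777626477, 'cx': 319.52196736457046, 'cy': 241.10874692669276, 'position': array([1.11025862, 0.25006379, 0.96488946]), 'attitude': array([-0.16600747,  0.49080646,  0.81502268, -0.2594004 ])}
```

View pics/top0.png

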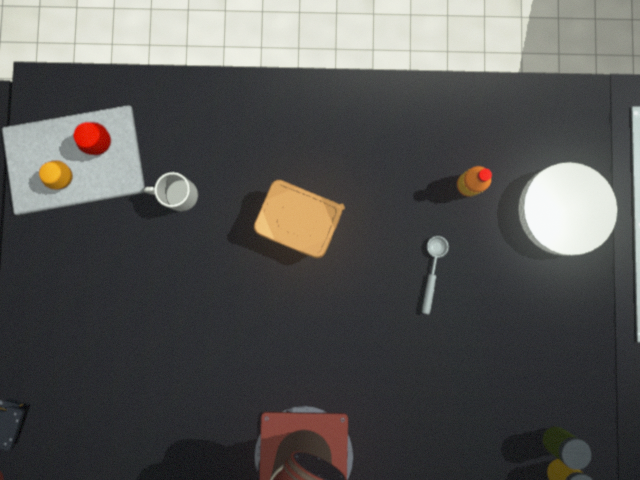

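View pics/scene0.png

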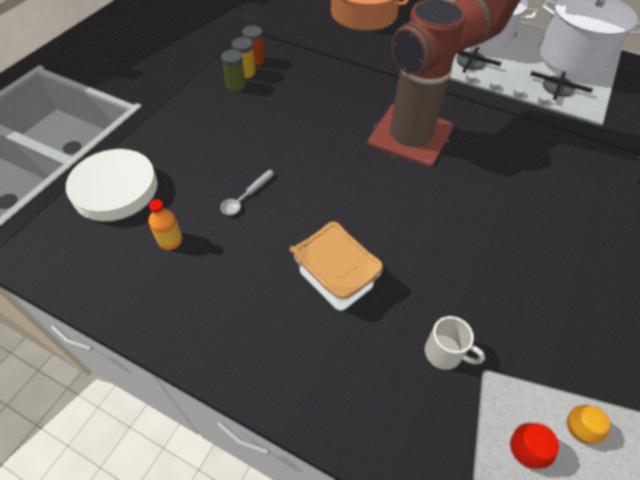

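The top view shows the lid with corners near (278,182), (342,207), (322,256) and (255,228). The tab, and so corner a, is at (342,207). The scene view shows the lid at about (338,260), well clear of the mug, spoon and bottle.

```bash
cat > h.py <<'E'
import cv2,numpy as np
from scipy.spatial.transform import Rotation as R
def mask(f,box):
    hsv=cv2.cvtColor(f,cv2.COLOR_RGB2HSV)
    m=cv2.inRange(hsv,(8,70,90),(22,255,255))
    b=np.zeros_like(m);x0,y0,x1,y1=box;b[y0:y1,x0:x1]=m[y0:y1,x0:x1]
    b=cv2.morphologyEx(b,cv2.MORPH_CLOSE,np.ones((5,5)))
    c=max(cv2.findContours(b,0,cv2.CHAIN_APPROX_NONE)[0],key=cv2.contourArea)
    return c[:,0].astype(float)
def rays(d,px):
    q=np.asarray(d["attitude"]);Rm=R.from_quat(q,scalar_first=True)
    v=np.c_[(px[:,0]-d["cx"])/d["fx"],(px[:,1]-d["cy"])/d["fy"],np.ones(len(px))]
    return np.asarray(d["position"]),Rm.apply(v)
def plane(d,px,z):
    p,v=rays(d,px);return (p+v*((z-p[2])/v[:,2])[:,None])[:,:2]
def rect(d,px,z):
    pts=(plane(d,px,z)*10000).astype(np.float32)
    return cv2.minAreaRect(pts),pts
def tri(a,b):
    (p,u),(q,v)=a,b;u=u/np.linalg.norm(u);v=v/np.linalg.norm(v)
    s=np.linalg.lstsq(np.c_[u,-v],q-p,rcond=None)[0];A=p+s[0]*u;B=q+s[1]*v
    return (A+B)/2,np.linalg.norm(A-B)
E
python3 - <<'E'
from h import *
D={n:dict(np.load(f"{n}0.npz")) for n in("top","scene")}
C={"top":mask(D["top"]["frame"],(230,160,365,280)),"scene":mask(D["scene"]["frame"],(270,205,400,310))}
for n in C:
    print(n,len(C[n]),C[n].min(0),C[n].max(0))
    for z in(.06,.078,.082,.086,.1):
        r,_=rect(D[n],C[n],z);print(z,np.round(r[0],0)/10,np.round(r[1],0)/10,round(r[2],1))
    M=cv2.morphologyEx
# corners: extremes along rect diagonals (rounded corner middles), in plane .086
    z=.086;r,pts=rect(D[n],C[n],z);bx=cv2.boxPoints(r);c=np.array(r[0])
    for b in bx:
        i=np.argmax(pts@((b-c)/np.linalg.norm(b-c)));print(C[n][i],np.round(pts[i])/10)
E
```

```text
top 240 [254. 179.] [344. 257.]
0.06 [562.5  23.8] [183.4 144.2] 68.6
0.078 [560.7  23.1] [180.8 142.2] 68.6
0.082 [560.3  22.9] [180.3 141.7] 68.6
0.086 [559.9  22.8] [179.7 141.3] 68.6
0.1 [558.5  22.2] [177.7 139.7] 68.6
[321. 257.] [471.1 -31.7]
[344. 205.] [591.9 -82.4]
[273. 181.] [644.5  82.5]
[254. 229.] [532.4 123.3]
scene 204 [289. 221.] [382. 298.]
0.06 [547.5  16.5] [192.5 147.2] 68.4
0.078 [558.7  21.1] [188.6 144.3] 68.4
0.082 [561.2  22.2] [187.8 143.6] 68.4
0.086 [563.6  23.2] [186.9 143. ] 68.4
0.1 [572.4  26.8] [184.  140.7] 68.4
[330. 221.] [476.4 -37.2]
[289. 247.] [588.3 -85.5]
[345. 298.] [647.1  84.9]
[382. 269.] [542.6 125.7]
```

Request:
play_rows(
  targets=[
    {"grip":1,"tx":-0.13,"ty":-0.11,"tz":-0.06,"spin":0},
    {"grip":1,"tx":-0.27,"ty":-0.23,"tz":-0.12,"spin":0},
    {"grip":1,"tx":-0.4,"ty":-0.34,"tz":-0.18,"spin":0},
    {"grip":1,"tx":-0.54,"ty":-0.45,"tz":-0.24,"spin":0},
    {"grip":1,"tx":-0.67,"ty":-0.57,"tz":-0.3,"spin":0},
  ],
)

```text
t: 0.52
tool_pos: [0.2663, 0.455, 0.2529]
orientation: [-0.0, 0.135, 0.991, -0.0]
wrist_force: [1.0, -0.7, 0.9]
grip_width: 0.705
grasp_force: 0.0
```

Request:
play_rows(
  targets=[
    {"grip":1,"tx":-0.13,"ty":-0.11,"tz":0,"spin":0},
    {"grip":1,"tx":-0.27,"ty":-0.23,"tz":0,"spin":0},
    {"grip":1,"tx":-0.4,"ty":-0.34,"tz":0,"spin":0},
    {"grip":1,"tx":-0.54,"ty":-0.45,"tz":0,"spin":0},
    {"grip":1,"tx":-0.67,"ty":-0.57,"tz":0,"spin":0},
  ],
)

```text
t: 0.93
tool_pos: [0.365, 0.3093, 0.2526]
orientation: [-0.0, 0.135, 0.991, -0.0]
wrist_force: [1.2, 0.2, -0.4]
grip_width: 0.327
grasp_force: 0.0
```

Request:
play_rows(
  targets=[
    {"grip":1,"tx":-0.13,"ty":-0.11,"tz":0,"spin":0},
    {"grip":1,"tx":-0.27,"ty":-0.23,"tz":0,"spin":0},
    {"grip":1,"tx":-0.4,"ty":-0.34,"tz":0,"spin":0},
    {"grip":1,"tx":-0.54,"ty":-0.45,"tz":0,"spin":0},
    {"grip":1,"tx":-0.67,"ty":-0.57,"tz":0,"spin":0},
  ],
)

```text
t: 1.35
tool_pos: [0.4637, 0.1636, 0.2527]
orientation: [-0.0, 0.135, 0.991, 0.0]
wrist_force: [0.6, 0.8, -0.8]
grip_width: 0.023
grasp_force: 0.0
```

Request:
play_rows(
  targets=[
    {"grip":1,"tx":-0.13,"ty":-0.11,"tz":0,"spin":0},
    {"grip":1,"tx":-0.27,"ty":-0.23,"tz":0,"spin":0},
    {"grip":1,"tx":-0.4,"ty":-0.34,"tz":0,"spin":0},
    {"grip":1,"tx":-0.54,"ty":-0.45,"tz":0,"spin":0},
    {"grip":1,"tx":-0.67,"ty":-0.57,"tz":0,"spin":0},
  ],
)

```text
t: 1.77
tool_pos: [0.5623, 0.0179, 0.2524]
orientation: [-0.0, 0.135, 0.991, 0.0]
wrist_force: [0.5, 0.7, 0.3]
grip_width: 0.005
grasp_force: 0.0
```

```bash
python3 - <<'E'
from cell import arm
import cv2,numpy as np
o=arm.observe();d=arm.get_image("wrist");print(o["t"],o["tool_pos"],o["orientation"],o["wrist_force"])
print({k:v for k,v in d.items() if k!="frame"})
cv2.imwrite("pics/w1.png",d["frame"][:,:,::-1]);np.savez("w1.npz",tp=o["tool_pos"],q=o["orientation"],**d)
E
```

```text
1.7667 [0.56230041 0.01793975 0.25243553] [-2.85175448e-04  1.35027469e-01  9.90841810e-01  9.03420284e-05] [0.46169365 0.71450213 0.26625385]
{'fx': 405.4211103664656, 'fy': 405.4211103664656, 'cx': 322.19663095550237, 'cy': 236.56845881935928, 'T_tool_cam': array([[-1.23582427e-03, -9.64944678e-01, -2.62450456e-01,
         7.22219423e-02],
       [ 9.99999234e-01, -1.20860741e-03, -2.65132100e-04,
        -1.02815475e-03],
       [-6.13617563e-05, -2.62450583e-01,  9.64945433e-01,
        -1.92706812e-01],
       [ 0.00000000e+00,  0.00000000e+00,  0.00000000e+00,
         1.00000000e+00]])}
```

View pics/w1.png

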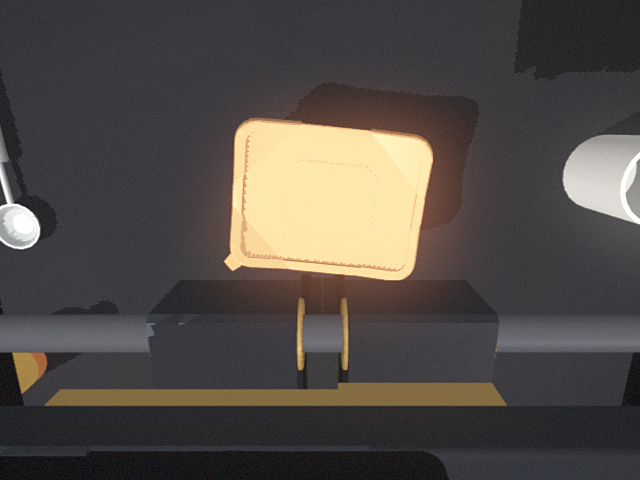

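The wrist view shows the whole lid: a (tab) near (238,262), b near (410,277), c near (428,140) and d near (240,122).

```bash
cat > m.py <<'E'
from h import *
def wcam(d):
    T=d["T_tool_cam"];Rt=R.from_quat(d["q"],scalar_first=True)
    d["position"]=d["tp"]+Rt.apply(T[:3,3]);d["attitude"]=(Rt*R.from_matrix(T[:3,:3])).as_quat(scalar_first=True);return d
def fit(d,c,z,th,ctr):
    P=plane(d,c,z)*1000
    for _ in range(4):
        ux=np.array([np.cos(th),np.sin(th)]);uy=np.array([-ux[1],ux[0]]);Q=np.c_[(P-ctr)@ux,(P-ctr)@uy]
        mx=abs(Q[:,0])<35;my=abs(Q[:,1])<25
        t=Q[mx&(Q[:,1]>0)];b=Q[mx&(Q[:,1]<0)];r=Q[my&(Q[:,0]>0)];l=Q[my&(Q[:,0]<0)]
        s=(np.polyfit(*t.T,1)[0]+np.polyfit(*b.T,1)[0])/2
        sz=r[:,0].mean()-l[:,0].mean(),t[:,1].mean()-b[:,1].mean()
        ctr=ctr+ux*(r[:,0].mean()+l[:,0].mean())/2+uy*(t[:,1].mean()+b[:,1].mean())/2;th+=s
    return ctr,np.degrees(th),sz,Q
E
python3 - <<'E'
from m import *
from itertools import combinations
D={n:dict(np.load(f"{n}.npz")) for n in("top0","scene0","w1")};wcam(D["w1"])
B={"top0":(230,160,365,280),"scene0":(270,205,400,310),"w1":(200,100,450,295)}
C={};E={}
for n in D:
    d=D[n];f=d["frame"]
    if n=="w1":
        m=cv2.inRange(cv2.cvtColor(f,cv2.COLOR_RGB2HSV),(5,50,120),(35,255,255));b=np.zeros_like(m);x0,y0,x1,y1=B[n];b[y0:y1,x0:x1]=m[y0:y1,x0:x1]
        C[n]=max(cv2.findContours(b,0,cv2.CHAIN_APPROX_NONE)[0],key=cv2.contourArea)[:,0].astype(float)
    else: C[n]=mask(f,B[n])
    for z in(.072,.078):
        ctr,th,sz,Q=fit(d,C[n],z,np.radians(-111.4),np.array([560,23.]));print(n,z,ctr.round(1),round(th,1),np.round(sz,1))
    E[n]={k:C[n][np.argmax(Q@np.array(s))] for k,s in dict(b=(-1,1),c=(-1,-1),d=(1,-1)).items()};print(E[n])
for k in "bcd":
    for p,q in combinations(D,2):
        g=lambda n:(lambda r:(r[0],r[1][0]))(rays(D[n],E[n][k][None]))
        X,e=tri(g(p),g(q));print(k,p,q,(X*1000).round(1),round(e*1000,1))
E
```

```text
top0 0.072 [560.4  23.8] -111.5 [178.6 138.7]
top0 0.078 [559.8  23.6] -111.5 [177.8 138.1]
{'b': array([277., 179.]), 'c': array([254., 229.]), 'd': array([321., 257.])}
scene0 0.072 [556.7  21.9] -111.3 [181.  140.3]
scene0 0.078 [560.4  23.4] -111.3 [179.8 139.4]
{'b': array([339., 298.]), 'c': array([382., 262.]), 'd': array([336., 221.])}
w1 0.072 [560.3  23.3] -111.3 [179.4 138.5]
w1 0.078 [559.2  23.5] -111.3 [176.5 136.3]
{'b': array([405., 278.]), 'c': array([430., 145.]), 'd': array([239., 125.])}
b top0 scene0 [650.4  73.2  81.2] 1.1
b top0 w1 [651.1  74.9  75.4] 1.4
b scene0 w1 [649.6  73.8  79.9] 2.8
c top0 scene0 [532.  121.   96.4] 2.3
c top0 w1 [533.4 124.4  76.1] 0.4
c scene0 w1 [531.5 119.8  95. ] 0.1
d top0 scene0 [469.8 -28.4  84.5] 7.2
d top0 w1 [471.7 -31.9  84.2] 1.0
d scene0 w1 [471.7 -27.6  88.7] 7.5
```

Request:
play_rows(
  targets=[
    {"grip":1,"tx":0.1,"ty":-0.1,"tz":0.1,"spin":0},
    {"grip":1,"tx":0.2,"ty":-0.2,"tz":0.25,"spin":0},
    {"grip":1,"tx":0.3,"ty":-0.3,"tz":0.4,"spin":0},
    {"grip":1,"tx":0.35,"ty":-0.335,"tz":0.57,"spin":0},
    {"grip":1,"tx":0.35,"ty":-0.335,"tz":0.735,"spin":0},
  ],
)

```text
t: 2.23
tool_pos: [0.4737, -0.027, 0.1042]
orientation: [-0.001, 0.136, 0.991, -0.0]
wrist_force: [1.3, -0.2, 0.6]
grip_width: 0.002
grasp_force: 0.0
```

Request:
play_rows(
  targets=[
    {"grip":1,"tx":0,"ty":0,"tz":0.03,"spin":0},
    {"grip":1,"tx":0,"ty":0,"tz":0.06,"spin":0},
    {"grip":1,"tx":0,"ty":0,"tz":0.08,"spin":0},
    {"grip":1,"tx":0,"ty":0,"tz":0.09,"spin":0},
    {"grip":1,"tx":0,"ty":0,"tz":0.1,"spin":0},
  ],
)

```text
t: 2.65
tool_pos: [0.4781, -0.0265, 0.0876]
orientation: [0.002, 0.135, 0.991, -0.0]
wrist_force: [0.3, 0.8, 0.4]
grip_width: 0.005
grasp_force: 0.0
```

Request:
play_rows(
  targets=[
    {"grip":1,"tx":0,"ty":-0.008,"tz":0.01,"spin":0},
    {"grip":1,"tx":0,"ty":-0.008,"tz":0.018,"spin":0},
    {"grip":1,"tx":0,"ty":-0.008,"tz":0.024,"spin":0},
    {"grip":1,"tx":0,"ty":-0.008,"tz":0.03,"spin":0},
    {"grip":1,"tx":0,"ty":-0.008,"tz":0.03,"spin":0},
  ],
)

```text
t: 3.07
tool_pos: [0.4758, -0.0279, 0.0798]
orientation: [-0.0, 0.135, 0.991, 0.0]
wrist_force: [-0.8, 0.4, 0.5]
grip_width: 0.002
grasp_force: 0.0
```

Request:
play_rows(
  targets=[
    {"grip":1,"tx":0,"ty":0,"tz":0.005,"spin":0},
    {"grip":1,"tx":0,"ty":0,"tz":0.01,"spin":0},
    {"grip":1,"tx":0,"ty":0,"tz":0.014,"spin":0},
    {"grip":1,"tx":0,"ty":0,"tz":0.014,"spin":0},
    {"grip":1,"tx":0,"ty":0,"tz":0.014,"spin":0},
  ],
)

```text
t: 3.48
tool_pos: [0.4758, -0.0279, 0.0771]
orientation: [-0.0, 0.135, 0.991, -0.0]
wrist_force: [0.6, -0.4, -1.0]
grip_width: 0.004
grasp_force: 0.0
```

```bash
python3 - <<'E'
from cell import arm
import cv2,numpy as np
o=arm.observe();print(o["t"],o["tool_pos"],o["wrist_force"])
w=arm.get_image("wrist")["frame"];s=arm.get_image("scene")["frame"][180:330,240:440]
cv2.imwrite("pics/p2.png",np.vstack([w[180:440,100:540][:, :400],cv2.resize(s,(400,300),interpolation=cv2.INTER_CUBIC)])[:,:,::-1])
E
```

```text
3.4833 [ 0.475803   -0.02792186  0.07705589] [ 0.56249994 -0.35416088 -1.00350375]
```

View pics/p2.png

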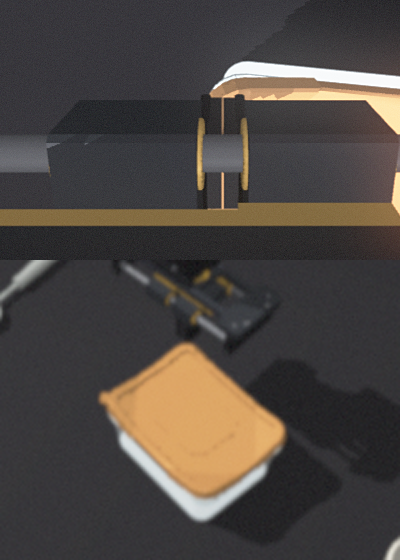

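The wrist crop shows the tips on the lid at the d corner, about (222,95). The scene crop shows the box hasn't moved. I'll press a little further to feel for the hard stop.

Request:
play_rows(
  targets=[
    {"grip":1,"tx":0,"ty":0,"tz":0.004,"spin":0},
    {"grip":1,"tx":0,"ty":0,"tz":0.008,"spin":0},
    {"grip":1,"tx":0,"ty":0,"tz":0.012,"spin":0},
    {"grip":1,"tx":0,"ty":0,"tz":0.012,"spin":0},
    {"grip":1,"tx":0,"ty":0,"tz":0.012,"spin":0},
  ],
)

```text
t: 4.0
tool_pos: [0.4758, -0.0279, 0.0746]
orientation: [-0.0, 0.135, 0.991, 0.0]
wrist_force: [0.3, -0.7, -0.1]
grip_width: 0.007
grasp_force: 0.0
```

Request:
play_rows(
  targets=[
    {"grip":1,"tx":0,"ty":0,"tz":-0.15,"spin":0},
    {"grip":1,"tx":0,"ty":0,"tz":-0.3,"spin":0},
    {"grip":1,"tx":0,"ty":0.1,"tz":-0.3,"spin":0},
    {"grip":1,"tx":0,"ty":0.2,"tz":-0.3,"spin":0},
    {"grip":1,"tx":0,"ty":0.2,"tz":-0.3,"spin":0},
  ],
)

```text
t: 4.42
tool_pos: [0.4877, 0.0128, 0.1357]
orientation: [0.001, 0.134, 0.991, 0.001]
wrist_force: [-0.4, 0.6, 0.2]
grip_width: 0.005
grasp_force: 0.0
```

```bash
python3 - <<'E'
from m import *
from cell import arm
o=arm.observe();d=arm.get_image("wrist");d.update(tp=o["tool_pos"],q=o["orientation"]);np.savez("w2.npz",**d)
print(o["tool_pos"],o["wrist_force"])
s=arm.get_image("scene")["frame"]
t=arm.get_image("top");n=fit(t,mask(t["frame"],(230,160,365,280)),.078,np.radians(-111.3),np.array([560,23.]));print(n[:3])
cv2.imwrite("pics/p3.png",np.hstack([d["frame"][:300,120:520],cv2.resize(s[195:315,260:400],(350,300),interpolation=cv2.INTER_CUBIC)])[:,:,::-1])
E
```

```text
[0.48768396 0.01276808 0.13573467] [-0.38560418  0.63138254  0.17039266]Traceback (most recent call last):
  File "<stdin>", line 6, in <module>
  File "m.py", line 11, in fit
    s=(np.polyfit(*t.T,1)[0]+np.polyfit(*b.T,1)[0])/2
                             ~~~~~~~~~~^^^^^^^^
    raise TypeError("expected non-empty vector for x")
TypeError: expected non-empty vector for x
```

```bash
python3 - <<'E'
from m import *
from cell import arm
d=dict(np.load("w2.npz"))
s=arm.get_image("scene")["frame"]
cv2.imwrite("pics/p3.png",np.hstack([d["frame"][:300,120:520],cv2.resize(s[195:315,260:400],(350,300),interpolation=cv2.INTER_CUBIC)])[:,:,::-1])
E
```

```text
(no output)
```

View pics/p3.png

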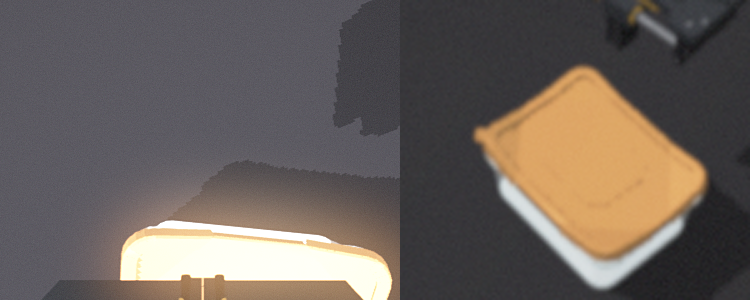

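The left crop shows the c–d edge straight through to d at (130,235), with c visibly bent up at (385,265). I'll check the heights by projection.

```bash
cat >> m.py <<'E'
def proj(d,X):
    Rm=R.from_quat(d["attitude"],scalar_first=True);v=Rm.inv().apply(X-d["position"])
    return np.c_[v[:,0]/v[:,2]*d["fx"]+d["cx"],v[:,1]/v[:,2]*d["fy"]+d["cy"]]
def bx(x,y,z,c=(559.7,23.5),th=np.radians(-111.3)):
    return np.array([c[0]+x*np.cos(th)-y*np.sin(th),c[1]+x*np.sin(th)+y*np.cos(th),z])/1000
def wcont(f,ymax):
    m=cv2.inRange(cv2.cvtColor(f,cv2.COLOR_RGB2HSV),(5,25,120),(35,255,255));m[ymax:]=0
    return max(cv2.findContours(m,0,cv2.CHAIN_APPROX_NONE)[0],key=cv2.contourArea)[:,0].astype(float)
E
python3 - <<'E'
from m import *
for n,ym in(("w1",295),("w2",275)):
    d=wcam(dict(np.load(n+".npz")));c=wcont(d["frame"],ym)
    for k,(sx,sy) in dict(c=(-1,-1),d=(1,-1)).items():
        P=proj(d,np.array([bx(sx*82.2,sy*62.2,z) for z in(70,78,88)]))
        print(n,k,P.round(1).tolist(),"dist to contour (signed):",[round(cv2.pointPolygonTest(c.astype(np.float32)[:,None],tuple(map(float,p)),True),1) for p in P])
    P=proj(d,np.array([bx(0,-68,z) for z in(70,78)]));print("mid cd",P.round(1).tolist(),[round(cv2.pointPolygonTest(c.astype(np.float32)[:,None],tuple(map(float,p)),True),1) for p in P])
E
```

```text
w1 c [[426.0, 143.1], [428.3, 143.4], [431.2, 143.9]] dist to contour (signed): [1.4, 0.1, -1.6]
w1 d [[243.8, 124.3], [242.1, 124.2], [239.9, 124.2]] dist to contour (signed): [2.2, 1.0, -0.7]
mid cd [[336.2, 127.1], [336.5, 127.1]] [0.6, 0.4]
w2 c [[499.1, 257.7], [504.3, 261.5], [511.2, 266.7]] dist to contour (signed): [5.3, 4.1, 6.8]
w2 d [[254.1, 233.9], [252.1, 237.1], [249.4, 241.4]] dist to contour (signed): [9.3, 7.1, 4.6]
mid cd [[378.8, 237.5], [380.5, 240.8]] [4.5, 1.2]
```

Request:
play_rows(
  targets=[
    {"grip":1,"tx":-0.1,"ty":0.05,"tz":-0.18,"spin":0},
    {"grip":1,"tx":-0.2,"ty":0.1,"tz":-0.36,"spin":0},
    {"grip":1,"tx":-0.3,"ty":0.143,"tz":-0.5,"spin":0},
    {"grip":1,"tx":-0.35,"ty":0.143,"tz":-0.591,"spin":0},
    {"grip":1,"tx":-0.35,"ty":0.143,"tz":-0.591,"spin":0},
  ],
)

```text
t: 5.03
tool_pos: [0.5656, 0.0181, 0.258]
orientation: [0.004, 0.135, 0.991, -0.0]
wrist_force: [-0.0, -0.3, 0.3]
grip_width: 0.005
grasp_force: 0.0
```

```bash
python3 - <<'E'
from m import *
from cell import arm
arm.get_image("scene")
o=arm.observe();d=arm.get_image("wrist");d.update(tp=o["tool_pos"],q=o["orientation"]);np.savez("w3.npz",**d)
print(o["t"],o["tool_pos"])
wcam(d);a=wcont(d["frame"],295)
m=fit(d,a,.078,np.radians(-111.3),np.array([560,23.]));print(m[:3])
w=np.load("w1.npz")["frame"]
f=lambda x:cv2.resize(x[105:290,215:445],(390,314),interpolation=cv2.INTER_CUBIC)
cv2.imwrite("pics/p4.png",np.hstack([f(w),f(d["frame"])])[:,:,::-1])
E
```

```text
5.0833 [0.56351698 0.01832808 0.2550626 ]
(array([559.17020288,  23.36066338]), np.float64(-111.38044706669885), (np.float64(176.12477837650067), np.float64(136.31596228150443)))
```

View pics/p4.png

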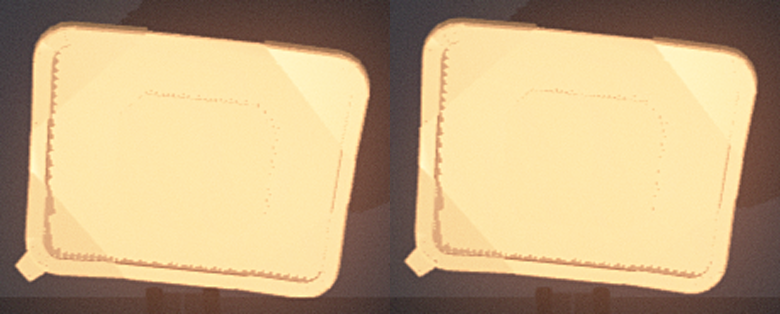

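The right crop (now) still shows the fold shading at d, (455,60), the same as before, so d wasn't pressed. The box is unmoved. I need to know where the tips really were.

```bash
python3 - <<'E'
from m import *
s=dict(np.load("scene0.npz"))
d=wcam(dict(np.load("w1.npz")))
T=np.array([[.4758,-.0279,z] for z in(.0746,.0771,.086,.11)])
P=proj(s,T);print("scene px",P.round(1).tolist(),"in p2 crop",((P-[240,180])*2+[0,260]).round(0).tolist())
print("dist in lid",[round(cv2.pointPolygonTest(mask(s["frame"],(270,205,400,310)).astype(np.float32)[:,None],tuple(map(float,p)),True),1) for p in P])
d["frame"]=np.load("w1.npz")["frame"]
Rt=R.from_quat(d["q"],scalar_first=True)
for t in [(0,0,0),(.0095,0,0),(-.0095,0,0),(0,.015,0),(0,0,-.03)]:print(t,proj(d,(d["tp"]+Rt.apply(t))[None]).round(1))
im=cv2.resize(d["frame"][255:375,270:375],(525,600),interpolation=cv2.INTER_CUBIC).astype(float)
p2=cv2.imread("pics/p2.png")
v=cv2.resize(p2[40:160,150:300],(500,400),interpolation=cv2.INTER_CUBIC).astype(float);v=np.clip(v*2.5,0,255)
u=cv2.resize(p2[270:400,100:290],(300,205)).astype(float);u=np.clip(u*2,0,255)
o=np.zeros((600,800,3));o[:400,:500]=v;o[:205,500:]=u
w=np.clip(cv2.resize(d["frame"][260:380,270:375],(300,343)).astype(float)*2.5,0,255)[:,:,::-1];o[220:563,500:]=w
cv2.imwrite("pics/p5.png",o)
E
```

```text
scene px [[333.4, 225.2], [333.4, 224.6], [333.6, 222.3], [334.0, 215.9]] in p2 crop [[187.0, 350.0], [187.0, 349.0], [187.0, 345.0], [188.0, 332.0]]
dist in lid [4.2, 3.6, 1.3, -5.1]
(0, 0, 0) [[324.4 274.4]]
(0.0095, 0, 0) [[324.4 256.5]]
(-0.0095, 0, 0) [[324.4 291.8]]
(0, 0.015, 0) [[354.1 274.3]]
(0, 0, -0.03) [[324.7 298.7]][ WARN:0@0.531] global loadsave.cpp:1063 imwrite_ Unsupported depth image for selected encoder is fallbacked to CV_8U.
```

View pics/p5.png

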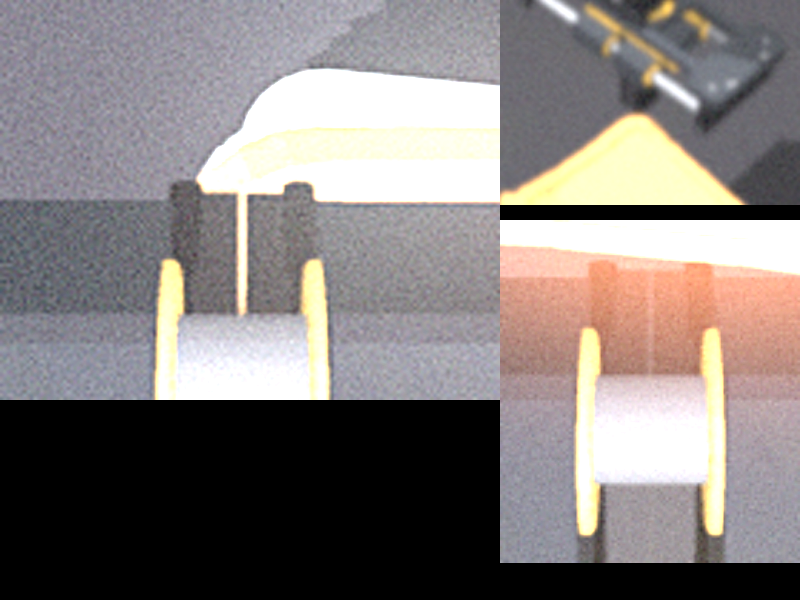

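The tips show at wrist row ~276 where the pad edge should be at ~256, and at scene-crop row ~335 where TCP should be at ~350. So the shut tips sit about 20 mm higher than the stated TCP, and I was hovering above the lid. I'll go back to d and press lower, guided by force.

Request:
play_rows(
  targets=[
    {"grip":1,"tx":0.09,"ty":-0.09,"tz":0.15,"spin":0},
    {"grip":1,"tx":0.18,"ty":-0.18,"tz":0.3,"spin":0},
    {"grip":1,"tx":0.27,"ty":-0.27,"tz":0.45,"spin":0},
    {"grip":1,"tx":0.345,"ty":-0.34,"tz":0.6,"spin":0},
    {"grip":1,"tx":0.345,"ty":-0.34,"tz":0.79,"spin":0},
  ],
)

```text
t: 5.55
tool_pos: [0.4727, -0.0288, 0.0926]
orientation: [-0.001, 0.136, 0.991, -0.0]
wrist_force: [1.6, -0.5, -1.2]
grip_width: 0.002
grasp_force: 0.0
```

Request:
play_rows(
  targets=[
    {"grip":1,"tx":0,"ty":0,"tz":0.08,"spin":0},
    {"grip":1,"tx":0,"ty":0,"tz":0.09,"spin":0},
    {"grip":1,"tx":0,"ty":0,"tz":0.1,"spin":0},
    {"grip":1,"tx":0,"ty":0,"tz":0.11,"spin":0},
    {"grip":1,"tx":0,"ty":0,"tz":0.12,"spin":0},
  ],
)

```text
t: 5.97
tool_pos: [0.4782, -0.0279, 0.0722]
orientation: [0.001, 0.135, 0.991, -0.0]
wrist_force: [1.1, -0.3, -0.4]
grip_width: 0.006
grasp_force: 0.0
```

Request:
play_rows(
  targets=[
    {"grip":1,"tx":0,"ty":0,"tz":0.004,"spin":0},
    {"grip":1,"tx":0,"ty":0,"tz":0.008,"spin":0},
    {"grip":1,"tx":0,"ty":0,"tz":0.012,"spin":0},
    {"grip":1,"tx":0,"ty":0,"tz":0.015,"spin":0},
    {"grip":1,"tx":0,"ty":0,"tz":0.015,"spin":0},
  ],
)

```text
t: 6.38
tool_pos: [0.4771, -0.0276, 0.068]
orientation: [0.0, 0.135, 0.991, -0.0]
wrist_force: [-0.6, -0.7, 0.1]
grip_width: 0.008
grasp_force: 0.0
```

Request:
play_rows(
  targets=[
    {"grip":1,"tx":0,"ty":0,"tz":0.004,"spin":0},
    {"grip":1,"tx":0,"ty":0,"tz":0.008,"spin":0},
    {"grip":1,"tx":0,"ty":0,"tz":0.012,"spin":0},
    {"grip":1,"tx":0,"ty":0,"tz":0.016,"spin":0},
    {"grip":1,"tx":0,"ty":0,"tz":0.016,"spin":0},
  ],
)

```text
t: 6.8
tool_pos: [0.4768, -0.0276, 0.0645]
orientation: [-0.0, 0.135, 0.991, 0.0]
wrist_force: [0.8, -1.2, -1.4]
grip_width: 0.007
grasp_force: 0.0
```

Request:
play_rows(
  targets=[
    {"grip":1,"tx":0,"ty":0,"tz":0.003,"spin":0},
    {"grip":1,"tx":0,"ty":0,"tz":0.006,"spin":0},
    {"grip":1,"tx":0,"ty":0,"tz":0.01,"spin":0},
    {"grip":1,"tx":0,"ty":0,"tz":0.012,"spin":0},
    {"grip":1,"tx":0,"ty":0,"tz":0.012,"spin":0},
  ],
)

```text
t: 7.22
tool_pos: [0.4769, -0.0276, 0.0622]
orientation: [-0.0, 0.135, 0.991, 0.0]
wrist_force: [0.8, 0.0, -0.8]
grip_width: 0.007
grasp_force: 0.0
```

```bash
python3 - <<'E'
from cell import arm
import cv2,numpy as np
o=arm.observe();print(o["t"],o["tool_pos"],o["wrist_force"])
d=arm.get_image("wrist")["frame"];s=arm.get_image("scene")["frame"]
b=lambda x:(255*(x/255.)**.6).astype(np.uint8)
cv2.imwrite("pics/p6.png",np.hstack([cv2.resize(d[220:300,270:390],(450,300),interpolation=cv2.INTER_CUBIC),b(cv2.resize(s[185:285,270:387],(350,300),interpolation=cv2.INTER_CUBIC))])[:,:,::-1])
E
```

```text
7.2167 [ 0.47689682 -0.02758368  0.06220003] [ 0.75319998  0.01686771 -0.75768745]
```

View pics/p6.png

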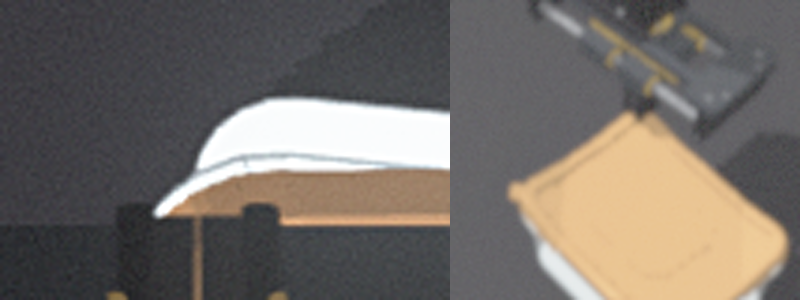

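The left crop shows the tips over the d corner, with the lid tip at (155,215). The right crop shows the tips just reaching the lid at (640,115). I'll keep going down until force shows.

Request:
play_rows(
  targets=[
    {"grip":1,"tx":0,"ty":0,"tz":0.004,"spin":0},
    {"grip":1,"tx":0,"ty":0,"tz":0.008,"spin":0},
    {"grip":1,"tx":0,"ty":0,"tz":0.012,"spin":0},
    {"grip":1,"tx":0,"ty":0,"tz":0.015,"spin":0},
    {"grip":1,"tx":0,"ty":0,"tz":0.015,"spin":0},
  ],
)

```text
t: 7.73
tool_pos: [0.4769, -0.0276, 0.0591]
orientation: [-0.0, 0.135, 0.991, 0.0]
wrist_force: [-0.6, 0.4, -0.1]
grip_width: 0.003
grasp_force: 0.0
```

Request:
play_rows(
  targets=[
    {"grip":1,"tx":0,"ty":0,"tz":0.003,"spin":0},
    {"grip":1,"tx":0,"ty":0,"tz":0.006,"spin":0},
    {"grip":1,"tx":0,"ty":0,"tz":0.01,"spin":0},
    {"grip":1,"tx":0,"ty":0,"tz":0.01,"spin":0},
    {"grip":1,"tx":0,"ty":0,"tz":0.01,"spin":0},
  ],
)

```text
t: 8.15
tool_pos: [0.4772, -0.0277, 0.0578]
orientation: [0.0, 0.135, 0.991, -0.0]
wrist_force: [-2.6, -0.6, 5.0]
grip_width: 0.001
grasp_force: 2.3
```

Contact is at TCP z ≈ 0.058, so the tip offset is about 28 mm. Now press.

Request:
play_rows(
  targets=[
    {"grip":1,"tx":0,"ty":0,"tz":0.007,"spin":0},
    {"grip":1,"tx":0,"ty":0,"tz":0.014,"spin":0},
    {"grip":1,"tx":0,"ty":0,"tz":0.02,"spin":0},
    {"grip":1,"tx":0,"ty":0,"tz":0.025,"spin":0},
    {"grip":1,"tx":0,"ty":0,"tz":0.03,"spin":0},
  ],
)

```text
t: 8.57
tool_pos: [0.4771, -0.0276, 0.0512]
orientation: [0.0, 0.135, 0.991, 0.0]
wrist_force: [-0.4, 0.5, -0.6]
grip_width: 0.002
grasp_force: 0.0
```

Request:
play_rows(
  targets=[
    {"grip":1,"tx":0,"ty":0,"tz":0.004,"spin":0},
    {"grip":1,"tx":0,"ty":0,"tz":0.008,"spin":0},
    {"grip":1,"tx":0,"ty":0,"tz":0.008,"spin":0},
    {"grip":1,"tx":0,"ty":0,"tz":0.008,"spin":0},
    {"grip":1,"tx":0,"ty":0,"tz":0.008,"spin":0},
  ],
)

```text
t: 8.98
tool_pos: [0.477, -0.0276, 0.0497]
orientation: [-0.0, 0.135, 0.991, -0.0]
wrist_force: [-1.0, -0.7, 0.1]
grip_width: 0.005
grasp_force: 0.0
```

Request:
play_rows(
  targets=[
    {"grip":1,"tx":0,"ty":0,"tz":-0.14,"spin":0},
    {"grip":1,"tx":-0.02,"ty":0.19,"tz":-0.14,"spin":0},
    {"grip":1,"tx":-0.04,"ty":0.39,"tz":-0.14,"spin":0},
    {"grip":1,"tx":-0.06,"ty":0.59,"tz":-0.14,"spin":0},
    {"grip":1,"tx":-0.08,"ty":0.775,"tz":-0.14,"spin":0},
  ],
)

```text
t: 9.4
tool_pos: [0.5348, 0.1193, 0.0783]
orientation: [0.001, 0.135, 0.991, 0.0]
wrist_force: [0.5, -0.4, 0.9]
grip_width: 0.002
grasp_force: 0.0
```

Request:
play_rows(
  targets=[
    {"grip":1,"tx":0,"ty":0,"tz":0.0,"spin":0},
    {"grip":1,"tx":0,"ty":0,"tz":0.02,"spin":0},
    {"grip":1,"tx":0,"ty":0,"tz":0.05,"spin":0},
    {"grip":1,"tx":0,"ty":0,"tz":0.075,"spin":0},
    {"grip":1,"tx":0,"ty":0,"tz":0.085,"spin":0},
  ],
)

```text
t: 9.82
tool_pos: [0.5326, 0.1162, 0.0592]
orientation: [-0.001, 0.136, 0.991, -0.0]
wrist_force: [-0.1, 0.2, -0.0]
grip_width: 0.004
grasp_force: 0.0
```

Request:
play_rows(
  targets=[
    {"grip":1,"tx":0,"ty":0,"tz":0.01,"spin":0},
    {"grip":1,"tx":0,"ty":0,"tz":0.016,"spin":0},
    {"grip":1,"tx":0,"ty":0,"tz":0.022,"spin":0},
    {"grip":1,"tx":0,"ty":0,"tz":0.028,"spin":0},
    {"grip":1,"tx":0,"ty":0,"tz":0.034,"spin":0},
  ],
)

```text
t: 10.23
tool_pos: [0.5334, 0.1173, 0.0552]
orientation: [-0.001, 0.136, 0.991, 0.0]
wrist_force: [-6.8, 2.2, 8.6]
grip_width: 0.005
grasp_force: 4.5
```

Request:
play_rows(
  targets=[
    {"grip":1,"tx":0,"ty":0,"tz":0.006,"spin":0},
    {"grip":1,"tx":0,"ty":0,"tz":0.012,"spin":0},
    {"grip":1,"tx":0,"ty":0,"tz":0.016,"spin":0},
    {"grip":1,"tx":0,"ty":0,"tz":0.02,"spin":0},
    {"grip":1,"tx":0,"ty":0,"tz":0.02,"spin":0},
  ],
)

```text
t: 10.65
tool_pos: [0.5338, 0.1171, 0.0496]
orientation: [-0.0, 0.135, 0.991, -0.0]
wrist_force: [0.1, 0.2, -0.2]
grip_width: 0.008
grasp_force: 0.0
```

Request:
play_rows(
  targets=[
    {"grip":1,"tx":0,"ty":0,"tz":-0.14,"spin":0},
    {"grip":1,"tx":-0.15,"ty":-0.015,"tz":-0.14,"spin":0},
    {"grip":1,"tx":-0.3,"ty":-0.03,"tz":-0.14,"spin":0},
    {"grip":1,"tx":-0.45,"ty":-0.045,"tz":-0.14,"spin":0},
    {"grip":1,"tx":-0.578,"ty":-0.057,"tz":-0.14,"spin":0},
  ],
)

```text
t: 11.07
tool_pos: [0.644, 0.0747, 0.0782]
orientation: [0.001, 0.135, 0.991, -0.0]
wrist_force: [0.7, -0.1, 0.7]
grip_width: 0.004
grasp_force: 0.0
```

Request:
play_rows(
  targets=[
    {"grip":1,"tx":0,"ty":0,"tz":0.0,"spin":0},
    {"grip":1,"tx":0,"ty":0,"tz":0.02,"spin":0},
    {"grip":1,"tx":0,"ty":0,"tz":0.05,"spin":0},
    {"grip":1,"tx":0,"ty":0,"tz":0.075,"spin":0},
    {"grip":1,"tx":0,"ty":0,"tz":0.085,"spin":0},
  ],
)

```text
t: 11.48
tool_pos: [0.6402, 0.0761, 0.0592]
orientation: [-0.001, 0.135, 0.991, -0.0]
wrist_force: [-0.6, 0.4, 0.0]
grip_width: 0.006
grasp_force: 0.0
```

Request:
play_rows(
  targets=[
    {"grip":1,"tx":0,"ty":0,"tz":0.01,"spin":0},
    {"grip":1,"tx":0,"ty":0,"tz":0.016,"spin":0},
    {"grip":1,"tx":0,"ty":0,"tz":0.022,"spin":0},
    {"grip":1,"tx":0,"ty":0,"tz":0.028,"spin":0},
    {"grip":1,"tx":0,"ty":0,"tz":0.034,"spin":0},
  ],
)

```text
t: 11.9
tool_pos: [0.6429, 0.0758, 0.0562]
orientation: [0.001, 0.135, 0.991, 0.0]
wrist_force: [-3.4, -0.3, 8.0]
grip_width: 0.004
grasp_force: 4.3
```

Request:
play_rows(
  targets=[
    {"grip":1,"tx":0,"ty":0,"tz":0.006,"spin":0},
    {"grip":1,"tx":0,"ty":0,"tz":0.012,"spin":0},
    {"grip":1,"tx":0,"ty":0,"tz":0.016,"spin":0},
    {"grip":1,"tx":0,"ty":0,"tz":0.02,"spin":0},
    {"grip":1,"tx":0,"ty":0,"tz":0.02,"spin":0},
  ],
)

```text
t: 12.32
tool_pos: [0.6419, 0.0755, 0.0497]
orientation: [-0.0, 0.135, 0.991, -0.0]
wrist_force: [0.2, -0.1, 0.3]
grip_width: 0.009
grasp_force: 0.0
```

Request:
play_rows(
  targets=[
    {"grip":1,"tx":0,"ty":0,"tz":-0.14,"spin":0},
    {"grip":1,"tx":0.02,"ty":-0.19,"tz":-0.14,"spin":0},
    {"grip":1,"tx":0.04,"ty":-0.39,"tz":-0.14,"spin":0},
    {"grip":1,"tx":0.06,"ty":-0.59,"tz":-0.14,"spin":0},
    {"grip":1,"tx":0.077,"ty":-0.778,"tz":-0.14,"spin":0},
  ],
)

```text
t: 12.73
tool_pos: [0.5848, -0.0716, 0.0781]
orientation: [0.0, 0.135, 0.991, -0.0]
wrist_force: [0.8, -0.4, 0.2]
grip_width: 0.007
grasp_force: 0.0
```

Request:
play_rows(
  targets=[
    {"grip":1,"tx":0,"ty":0,"tz":0.0,"spin":0},
    {"grip":1,"tx":0,"ty":0,"tz":0.02,"spin":0},
    {"grip":1,"tx":0,"ty":0,"tz":0.05,"spin":0},
    {"grip":1,"tx":0,"ty":0,"tz":0.075,"spin":0},
    {"grip":1,"tx":0,"ty":0,"tz":0.085,"spin":0},
  ],
)

```text
t: 13.15
tool_pos: [0.5852, -0.0687, 0.0595]
orientation: [-0.001, 0.134, 0.991, 0.0]
wrist_force: [-0.5, 0.9, 0.8]
grip_width: 0.005
grasp_force: 0.0
```

Request:
play_rows(
  targets=[
    {"grip":1,"tx":0,"ty":0,"tz":0.01,"spin":0},
    {"grip":1,"tx":0,"ty":0,"tz":0.016,"spin":0},
    {"grip":1,"tx":0,"ty":0,"tz":0.022,"spin":0},
    {"grip":1,"tx":0,"ty":0,"tz":0.028,"spin":0},
    {"grip":1,"tx":0,"ty":0,"tz":0.034,"spin":0},
  ],
)

```text
t: 13.57
tool_pos: [0.5867, -0.0698, 0.0559]
orientation: [0.001, 0.134, 0.991, -0.0]
wrist_force: [-3.3, 0.0, 9.4]
grip_width: 0.006
grasp_force: 4.3
```

Request:
play_rows(
  targets=[
    {"grip":1,"tx":0,"ty":0,"tz":0.006,"spin":0},
    {"grip":1,"tx":0,"ty":0,"tz":0.012,"spin":0},
    {"grip":1,"tx":0,"ty":0,"tz":0.016,"spin":0},
    {"grip":1,"tx":0,"ty":0,"tz":0.02,"spin":0},
    {"grip":1,"tx":0,"ty":0,"tz":0.02,"spin":0},
  ],
)

```text
t: 13.98
tool_pos: [0.5855, -0.0699, 0.0498]
orientation: [-0.0, 0.135, 0.991, 0.0]
wrist_force: [0.0, -0.2, -0.1]
grip_width: 0.004
grasp_force: 0.0
```

Request:
play_rows(
  targets=[
    {"grip":1,"tx":0,"ty":0,"tz":-0.2,"spin":0},
    {"grip":1,"tx":0.06,"ty":0.1,"tz":-0.36,"spin":0},
    {"grip":1,"tx":0.12,"ty":0.2,"tz":-0.52,"spin":0},
    {"grip":1,"tx":0.18,"ty":0.3,"tz":-0.68,"spin":0},
    {"grip":1,"tx":0.23,"ty":0.39,"tz":-0.84,"spin":0},
  ],
)

```text
t: 14.4
tool_pos: [0.5615, 0.0184, 0.2196]
orientation: [-0.0, 0.135, 0.991, 0.0]
wrist_force: [0.2, 0.2, 0.2]
grip_width: 0.005
grasp_force: 0.0
```

Request:
play_rows(
  targets=[
    {"grip":1,"tx":0,"ty":0,"tz":-0.16,"spin":0},
    {"grip":1,"tx":0,"ty":0,"tz":-0.16,"spin":0},
    {"grip":1,"tx":0,"ty":0,"tz":-0.16,"spin":0},
    {"grip":1,"tx":0,"ty":0,"tz":-0.16,"spin":0},
    {"grip":1,"tx":0,"ty":0,"tz":-0.16,"spin":0},
  ],
)

```text
t: 14.82
tool_pos: [0.5614, 0.0171, 0.2484]
orientation: [-0.002, 0.135, 0.991, -0.0]
wrist_force: [-0.9, -0.1, 0.0]
grip_width: 0.005
grasp_force: 0.0
```

```bash
python3 - <<'E'
from m import *
from cell import arm
o=arm.observe();d=arm.get_image("wrist");d.update(tp=o["tool_pos"],q=o["orientation"]);np.savez("w4.npz",**d)
print(o["t"],o["tool_pos"]);s=arm.get_image("scene")["frame"]
wcam(d);a=wcont(d["frame"],295)
print(fit(d,a,.078,np.radians(-111.3),np.array([560,23.]))[:3])
w=np.load("w1.npz")["frame"];s0=np.load("scene0.npz")["frame"]
f=lambda x:cv2.resize(x[105:290,215:445],(390,314),interpolation=cv2.INTER_CUBIC)
g=lambda x:cv2.resize(x[205:315,270:407],(390,280),interpolation=cv2.INTER_CUBIC)
cv2.imwrite("pics/p7.png",np.vstack([np.hstack([f(w),f(d["frame"])]),np.hstack([g(s0),g(s)])])[:,:,::-1])
E
```

```text
14.8167 [0.56139035 0.01705253 0.24839062]
(array([559.18074919,  23.58014858]), np.float64(-111.74723526703625), (np.float64(176.23225176976214), np.float64(135.76464795817483)))
```

View pics/p7.png

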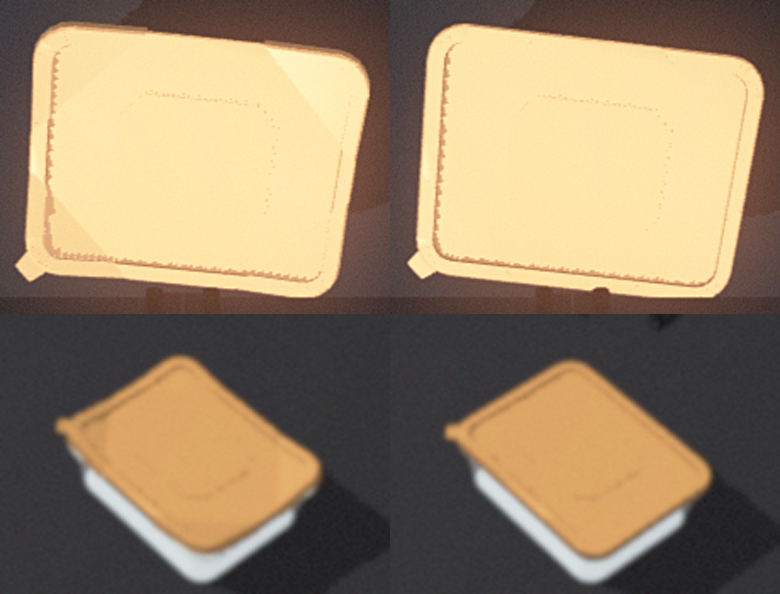

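The right-hand views (now) show all four fold triangles gone and the lid flat at every corner. The box is where it was, within about 0.5 mm and 0.5°, and the robot is clear.

```bash
python3 -c "
from cell import arm
print(arm.close_job())"
```

```text
the job is handed in; nothing more can be done
None
```

All four lid corners are pressed home, the box stayed where it was (within about 0.5 mm), the mug, spoon and bottle were not touched, and the job was handed in at about 15 s.

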